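# Set the curing timer and start it

## Task

Set the bench timer to 4 minutes: roll its cogged thumbwheel until the number 4 stands in the middle of the little window. Then press the square key fully down and let it up to enter the time, and after that press the round key fully down and let it up to start the timer. Press the keys one at a time, leave the things beside the timer where they are, and finish with the 4 still in the window.

Things in the scene. Friction and masses are not known exactly. Their poses are not given: they have to be found in the camera images.
- timer: bench timer, grey wedge-shaped case 260 mm wide (its y) and 180 mm deep (its x), fixed. Origin on the bench top under the middle of the sloping panel; x points away from the operator to the back, y to the operator's left, z up. It carries, left to right: cogged thumbwheel, number window, square key, round key; a dust canopy hangs over them
- panel_mid (a point): middle of the sloping panel, on its face, 100 mm above the timer's origin. The panel is 260 mm wide, 150 mm up the slope, 35 degrees from level, looking up and toward the operator. In the timer's axes its outward normal is (-0.574, 0, 0.819) and up-slope is (0.819, 0, 0.574)
- canopy_edge (a point): middle of the underside of the canopy's front edge, 10 mm behind and 256 mm above the timer's origin. The sheet runs from there 112 mm back, full width, on two posts at the back; rims to 273 mm. It leaves no room for an upright gripper over wheel or keys: tilt the tool about like the panel's normal
- wheel (a joint): angle of the thumbwheel, rad; numbers 0 to 7, one every pi/4: number k is mid-window at k*pi/4, so 4 is at 3.142. Grows as the exposed side is rolled down the slope, toward the operator (the next higher number comes in from above). Stops just below 0 and above 7. No clicks: friction (0.07 N m, 1.5 N at the rim) holds it where it is left. Starts between 0.2 and 1.8
- wheel_axis (a point): point on the thumbwheel's axis at the middle of its cogged part, 34 mm behind the panel face inside the case, fixed to the timer. The axis runs along the timer's y. The cogged part is 42 mm wide, leftmost on the panel: floor between cogs at radius 40 mm, cog tips at radius 54 mm
- cog_line (a point): on the panel's normal through the wheel's axis, at cog-tip radius (20 mm out of the panel), fixed to the timer. The 8 straight cogs run along the axis, 40 mm long, 6 mm thick, gaps about 33 mm near the tips. At wheel angle q they stand at (j + 0.5)*pi/4 - q, j = 0..7, about the axis from the normal toward up-slope: with a number mid-window a gap is centred here
- window (a point): middle of the reading window, 6 mm out of the panel, just right of the cogs, fixed to the timer: an opening 24 mm up the slope by 30 mm wide in a black frame 10 mm proud, with a small white mark on each side at mid-height; the black numeral of the white number drum (smooth, turns with the cogs) shows through it
- square (a joint): travel of the square key, m: 0 up, 0.006 fully down; pushed straight into the panel against a spring (2 N at the start, 5 N fully down), returns by itself
- square_top (a point): middle of the face of the square key (36 x 36 mm, 14 mm out of the panel when up), in the middle of the panel right of the window; the face is parallel to the panel
- round (a joint): travel of the round key, m: 0 up, 0.006 fully down; same spring as the square key
- round_top (a point): middle of the face of the round key (38 mm diameter, 14 mm out of the panel when up), at the right end of the panel, 61 mm right of the square key; the face is parallel to the panel
- plaster_cast: loose plaster dental cast, 49 x 60 x 36 mm high, standing left of the timer, a bystander; origin at the centre of its underside
- crucible: loose clay crucible, 53 mm diameter, 44 mm high, standing right of the timer, a bystander; origin at the centre of its underside
- flask: loose denture flask, 51 x 70 x 37 mm high, standing in front of the timer toward the left, a bystander; origin at the centre of its underside

How it is judged:
By the outcome, as a careful person would: the job done as asked, in the order asked, and still so for the second after the job is handed in, with the robot touching nothing.
It also fails if it takes over 58 s, if anything falls off the work surface, if the arm or the gripper's body presses on something with over 40 N, if the wrist force passes 120 N, or if a joint passes its speed limit or range.

## Robot

A 6-joint arm with a two-finger parallel gripper is mounted at the origin on a cart in front of the work surface, level with it; the furniture and walls round the work are solid. World frame = base frame: x ahead of the robot, y to its left, z up, the work surface at z = 0. Lengths are in m, angles in rad, forces in N, time in s.
With the tool pointing down it reaches from about 0.425 to 0.95 m from the base axis. Payload 3.5 kg.
Tool frame: the origin (TCP) lies midway between the tips of the shut fingers; the grasp point (between the pads) lies arm.tcp_to_grasp behind it (arm.tcp_to_grasp is the distance from the TCP to the grasp point, in m); z points along the fingers, x is the direction in which the jaws open and shut, and the axes are right-handed (so a half turn about z gives the same grasp; the last joint's range is limited). The gripper opens to 85 mm and grips with 20 to 120 N. Pads are 22 mm wide; open, the fingers measure 114 mm over their backs; the gripper's body (76 mm by 85 mm) begins 54 mm behind the grasp point. The pads swing forward as they close: fully open they stand 13 mm farther back than shut.
Start: joints at [-1.441, 0.286, 1.577, -0, 1.279, -0.15], TCP at [0.186, -0.649, 0.231] pointing down, gripper open.
Joint ranges: [-2.77, 2.77], [-0.9, 2.22], [0.21, 2.48], [-1.53, 4.67], [0.24, 2.81], [-2.84, 2.84]. Speed limits (rad/s): [2.79, 2.79, 3.14, 3.14, 3.14, 3.14].

## Interface

Orientations are given as a unit quaternion [w, x, y, z].
In Python, from plant import arm, kin, sensors, eyes, ticket gives the robot as it stands. Calls block until the motion is done:
- arm.move_ptp(position, orientation): joint-space move of the TCP to a pose.
- arm.servo_line(position, rotation=None, max_speed=0.15, contact_N=None): straight line of the TCP; rotation=None keeps the orientation; max_speed is the mean speed in m/s. With contact_N (N) it stops when the force on the tool has changed by that much, and returns True; else False.
- arm.goto_joints(angles): joint-space move.
- arm.ungrasp() and arm.close(force=None): open the fingers fully, or close them until they stop; force is the grip in N (None keeps the last).
- arm.dwell(seconds).
- kin.inverse_kinematics(position, orientation): joint angles nearest the present ones, or None.
- sensors.sense(): the state.
- eyes.get_image(name): name is "scene" or "top" or "wrist"; returns a dict with "pixels" (480x640x3 uint8, red, green, blue), "fovy" (degrees; the focal length in pixels is half the picture's height over the tangent of half this angle, whatever the lens; pixels are square), "cx", "cy" (the principal point, pixels), "dist_coeffs" ([k1, k2, p1, p2, k3] as OpenCV has them; the pictures are not rectified), "world_from_camera" (4x4, takes a point from camera to world coordinates); the wrist camera has in their place "T_tool_cam" (4x4, takes a point from camera to tool coordinates, whose origin is the TCP and whose axes are the tool frame's). Camera axes: x right, y up, looking along -z (the intrinsics and any distortion apply to the point x, -y, -z); pixel columns grow to the right and rows downward; lengths in m; the calibration is good to about 2 mm. A picture is of the moment at which its call begins: read the wrist's pose just before it. There is no depth.
A pose or a line that the arm cannot do raises arm.PlanningError and nothing moves.
- ticket.job_done(): hands the job in, once; it reports no verdict.
The state is a dict: "t": time; "q": joint angles; "qvel": joint speeds; "tau": joint torques, N m; "tcp_pos": TCP position; "orientation": TCP orientation; "contact_force": force on the tool from outside, world axes, zero at the start; "ft_torque": the same for the moment, N m; "grip_width": finger opening in m.
Only numpy, scipy, OpenCV 4.12 (cv2) and the standard library are available. Lean on these libraries where they do the work, as an engineer would, in place of code of your own. Each camera call takes 0.05 s, during which the arm holds its last target.

## Working session

There is one attempt and no reset: what is moved stays moved. The work goes in short steps, each a Python script; the robot and the scene stay as the last script left them, time stands still between calls to the robot, and variables do not carry over. Pictures are saved under pics/ and viewed, and the job is handed in when it is done.

```bash
ls; mkdir -p pics; python3 - <<'E'
from plant import arm,kin,sensors,eyes
import cv2
print(sensors.sense()['t'], arm.tcp_to_grasp)
for n in("scene","top","wrist"):
    d=eyes.get_image(n); cv2.imwrite(f"pics/{n}0.png",d["pixels"][:,:,::-1])
    print(n,{k:v for k,v in d.items() if k!="pixels"})
E
```

```text
pics
0.0 0.0187
scene {'fovy': 42.31183453375932, 'cx': 323.6812068736643, 'cy': 231.50928435851353, 'dist_coeffs': array([0.0169684, 0.       , 0.       , 0.       , 0.       ]), 'world_from_camera': array([[-0.78389995,  0.26035551, -0.56366291, -0.08625257],
       [-0.62083378, -0.34058767,  0.70609168,  0.85605465],
       [-0.00814178,  0.9034462 ,  0.42862416,  0.64717762],
       [ 0.        ,  0.        ,  0.        ,  1.        ]])}
top {'fovy': 56.7264788100124, 'cx': 323.53887147491287, 'cy': 242.36825361290207, 'dist_coeffs': array([-0.0316492,  0.       ,  0.       ,  0.       ,  0.       ]), 'world_from_camera': array([[ 0.00628947,  0.99780262, -0.06595743,  0.51266511],
       [-0.99967745,  0.00465089, -0.02496721,  0.04005039],
       [-0.02460559,  0.06609319,  0.99751003,  1.08047943],
       [ 0.        ,  0.        ,  0.        ,  1.        ]])}
wrist {'fovy': 68.47216649237583, 'cx': 324.52491265903524, 'cy': 233.5564063704519, 'dist_coeffs': array([0.02424295, 0.        , 0.        , 0.        , 0.        ]), 'T_tool_cam': array([[ 9.99999600e-01, -8.58634800e-04, -2.49348278e-04,
        -2.37342182e-04],
       [-8.93542736e-04, -9.49808137e-01, -3.12831750e-01,
        -8.09944318e-02],
       [ 3.17752038e-05,  3.12831848e-01, -9.49808525e-01,
        -1.42174299e-01],
       [ 0.00000000e+00,  0.00000000e+00,  0.00000000e+00,
         1.00000000e+00]])}
```

View pics/scene0.png

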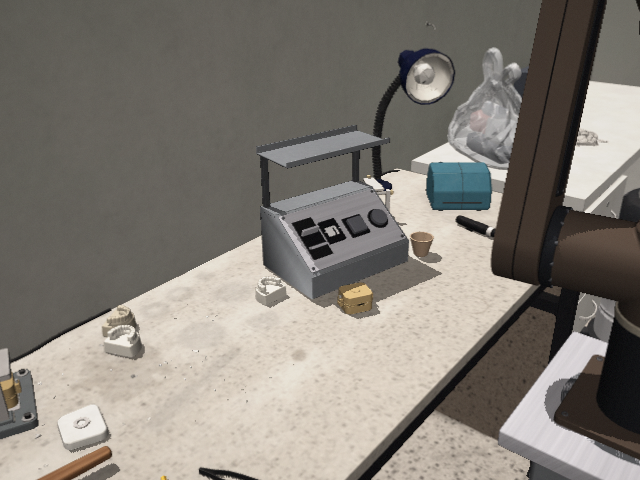

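View pics/top0.png

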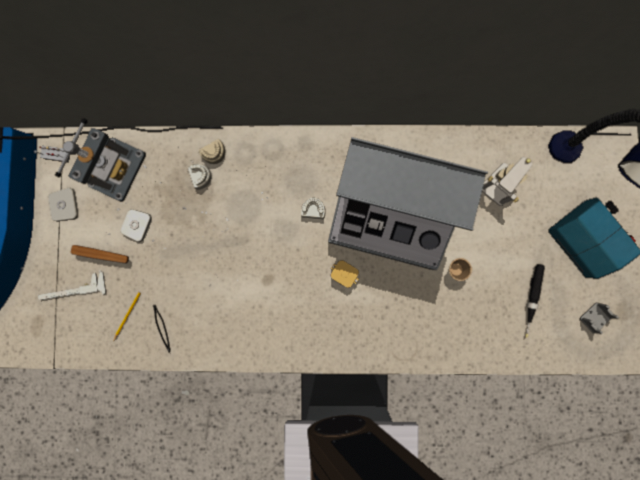

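The scene view shows the timer around (335,240). In the top view its panel is around (390,230), with the keys at about (403,233) and (429,240). I'll zoom in on both.

```bash
python3 - <<'E'
import cv2
a=cv2.imread("pics/scene0.png")[120:320,240:420]
b=cv2.imread("pics/top0.png")[130:290,300:500]
cv2.imwrite("pics/s_z.png",cv2.resize(a[55:185],None,fx=4.4,fy=4.4,interpolation=cv2.INTER_CUBIC))
cv2.imwrite("pics/t_z.png",cv2.resize(b[:,],None,fx=3.7,fy=3.7,interpolation=cv2.INTER_CUBIC))
E
```

```text
(no output)
```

View pics/s_z.png

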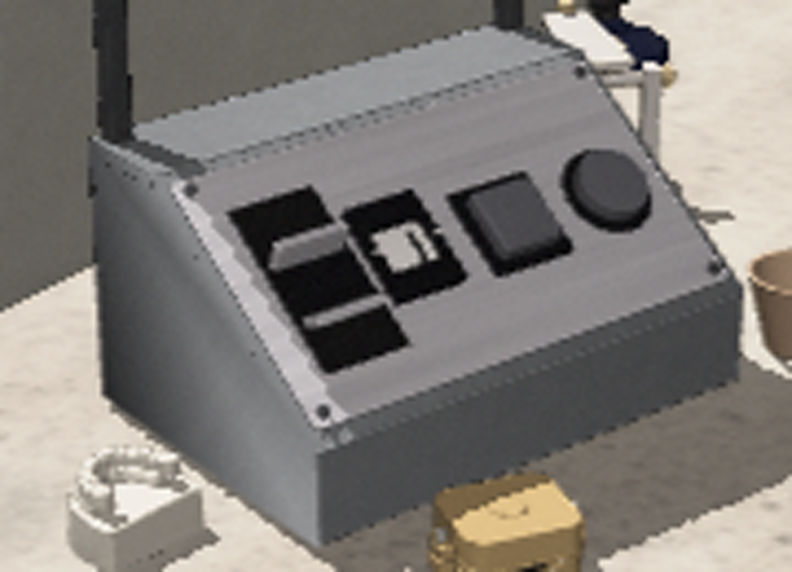

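View pics/t_z.png

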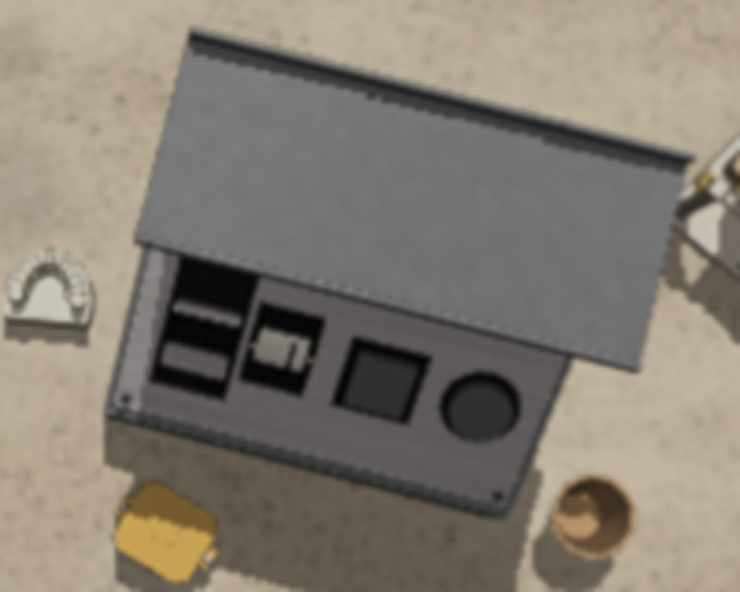

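```bash
cat > h.py <<'E'
import numpy as np, cv2
from scipy.spatial.transform import Rotation as R
def K(d):
    f=240/np.tan(np.radians(d['fovy'])/2); return np.array([[f,0,d['cx']],[0,f,d['cy']],[0,0,1]])
F=np.diag([1,-1,-1,1.])
def ray(d,T,uv):
    p=cv2.undistortPoints(np.array([[uv]],float),K(d),np.array(d['dist_coeffs']))[0,0]
    v=T[:3,:3]@np.array([p[0],-p[1],-1.]); return T[:3,3],v/np.linalg.norm(v)
def tri(rays):
    A=np.zeros((3,3));b=np.zeros(3)
    for o,v in rays:
        P=np.eye(3)-np.outer(v,v);A+=P;b+=P@o
    x=np.linalg.solve(A,b); return x,[np.linalg.norm(np.cross(x-o,v)) for o,v in rays]
def proj(d,T,X):
    W=F@np.linalg.inv(T); 
    r=cv2.Rodrigues(W[:3,:3])[0]
    return cv2.projectPoints(np.array(X,float).reshape(-1,3),r,W[:3,3],K(d),np.array(d['dist_coeffs']))[0][:,0]
def toolT(s):
    T=np.eye(4);w,x,y,z=s['orientation'];T[:3,:3]=R.from_quat([x,y,z,w]).as_matrix();T[:3,3]=s['tcp_pos'];return T
def q(Rm):
    x,y,z,w=R.from_matrix(Rm).as_quat();return [w,x,y,z]
E
python3 - <<'E'
from h import *
from plant import eyes
S=eyes.get_image("scene");T=eyes.get_image("top")
P={'FL':((318,445),(108,412)),'FR':((740,283),(505,515)),'rnd':((611,188),(482,406)),'sq':((520,218),(382,382)),'LL':((322,412),(126,399)),'LR':((714,267),(498,496)),
'cast':((135,545),(50,323)),'win':((405,247),(280,350))}
for n,(a,b) in P.items():
    a=(np.array(a)+.5)/4.4-.5+[240,175]; b=(np.array(b)+.5)/3.7-.5+[300,130]
    x,e=tri([ray(S,S['world_from_camera'],a),ray(T,T['world_from_camera'],b)])
    print(n,x.round(4),np.round(e,4))
E
```

```text
FL [0.5839 0.0537 0.057 ] [0.0004 0.0004]
FR [ 0.5203 -0.1924  0.0594] [0.0007 0.0007]
rnd [ 0.5839 -0.1705  0.1008] [0.0016 0.0016]
sq [ 0.5972 -0.1114  0.1026] [0.0023 0.0023]
LL [0.5911 0.0423 0.0662] [0.0001 0.0001]
LR [ 0.5318 -0.1865  0.067 ] [0.0006 0.0006]
cast [0.6503 0.0963 0.0012] [0.0053 0.0053]
win [ 0.617  -0.0498  0.1048] [0.0008 0.0008]
```

```bash
cat >> h.py <<'E'
YAW=np.radians(-14.0); O=np.array([.6115,-.0847,0])
def frame(O=None,yaw=None):
    import h
    o=h.O if O is None else O; y=h.YAW if yaw is None else yaw
    return o,R.from_euler('z',y).as_matrix()
TH=np.radians(35)
n=np.array([-np.sin(TH),0,np.cos(TH)]);u=np.array([np.cos(TH),0,np.sin(TH)]);yy=np.array([0,1.,0])
def W(s,y,h_):
    "panel coords: upslope s, y, out of panel h -> world"
    o,r=frame(); return o+r@(np.array([0,0,.1])+s*u+y*yy+h_*n)
def ori(a=0.,flip=False):
    "tool z = -normal rotated by a toward upslope about axis"
    nn=np.cos(a)*n+np.sin(a)*u; uu=np.cos(a)*u-np.sin(a)*n
    M=np.column_stack([yy,uu,-nn]); 
    if flip: M=M@np.diag([-1,-1,1.])
    return frame()[1]@M
E
python3 - <<'E'
from h import *
from plant import arm,kin,sensors
for y in(.095,.02,-.03,-.09):
  for hh in(.015,.08,.18):
    for a in (-30,0,12):
      print(y,hh,a,np.round(kin.inverse_kinematics(W(0,y,hh),q(ori(np.radians(a)))) if kin.inverse_kinematics(W(0,y,hh),q(ori(np.radians(a)))) is not None else 'None' ,2) if kin.inverse_kinematics(W(0,y,hh),q(ori(np.radians(a)))) is not None else None)
E
```

```text
0.095 0.015 -30 [-0.09  0.14  2.34  3.45  0.48  1.36]
0.095 0.015 0 [-0.12  0.08  2.14 -0.24  0.32 -1.24]
0.095 0.015 12 [-0.13  0.14  2.03 -0.08  0.58 -1.39]
0.095 0.08 -30 [-0.08 -0.08  2.41  3.59  0.36  1.21]
0.095 0.08 0 [-0.11 -0.08  2.2  -0.19  0.43 -1.29]
0.095 0.08 12 [-0.12 -0.02  2.08 -0.08  0.68 -1.4 ]
0.095 0.18 -30 None
0.095 0.18 0 [-0.09 -0.34  2.24 -0.15  0.64 -1.32]
0.095 0.18 12 [-0.1  -0.25  2.12 -0.07  0.87 -1.39]
0.02 0.015 -30 [-0.28  0.09  2.39  3.06  0.47  1.63]
0.02 0.015 0 [-0.28  0.04  2.19  0.06  0.3  -1.66]
0.02 0.015 12 [-0.27  0.1   2.07  0.02  0.57 -1.62]
0.02 0.08 -30 [-0.29 -0.15  2.47  3.01  0.32  1.67]
0.02 0.08 0 [-0.28 -0.14  2.24  0.05  0.43 -1.65]
0.02 0.08 12 [-0.28 -0.06  2.12  0.02  0.68 -1.62]
0.02 0.18 -30 None
0.02 0.18 0 [-0.29 -0.41  2.29  0.04  0.65 -1.64]
0.02 0.18 12 [-0.28 -0.3   2.17  0.02  0.87 -1.62]
-0.03 0.015 -30 [-0.42  0.07  2.41  2.8   0.49  1.8 ]
-0.03 0.015 0 [-0.39  0.03  2.2   0.26  0.32 -1.94]
-0.03 0.015 12 [-0.37  0.09  2.08  0.09  0.58 -1.77]
-0.03 0.08 -30 None
-0.03 0.08 0 [-0.4  -0.16  2.26  0.21  0.44 -1.89]
-0.03 0.08 12 [-0.38 -0.08  2.14  0.09  0.69 -1.77]
-0.03 0.18 -30 None
-0.03 0.18 0 [-0.42 -0.43  2.31  0.17  0.67 -1.85]
-0.03 0.18 12 [-0.4  -0.32  2.18  0.08  0.89 -1.77]
-0.09 0.015 -30 [-0.58  0.07  2.41  2.52  0.54  1.97]
-0.09 0.015 0 [-0.52  0.03  2.2   0.46  0.35 -2.23]
-0.09 0.015 12 [-0.49  0.08  2.09  0.17  0.59 -1.94]
-0.09 0.08 -30 None
-0.09 0.08 0 [-0.54 -0.16  2.26  0.37  0.48 -2.15]
-0.09 0.08 12 [-0.51 -0.08  2.14  0.16  0.7  -1.94]
-0.09 0.18 -30 None
-0.09 0.18 0 [-0.59 -0.43  2.31  0.3   0.71 -2.09]
-0.09 0.18 12 [-0.55 -0.32  2.19  0.15  0.9  -1.95]
```

```bash
cat >> h.py <<'E'
def snap(name):
    from plant import eyes,sensors
    s=sensors.sense(); d=eyes.get_image("wrist"); cv2.imwrite(f"pics/{name}.png",d["pixels"][:,:,::-1])
    d['T']=toolT(s)@d['T_tool_cam']; return d,s
E
python3 - <<'E'
from h import *
from plant import arm,kin,sensors
import pickle
arm.close()
p=W(0,.02,.14);o=q(ori(np.radians(10)))
t=kin.inverse_kinematics(p,o); q0=sensors.sense()['q']
print(np.round(t,2))
arm.goto_joints([q0[0]]+list(t[1:])); s=sensors.sense();print(s['t'],s['tcp_pos'])
arm.goto_joints(list(t)); 
d,s=snap("w1");pickle.dump(d,open("w1.pkl","wb"))
print(s['t'],s['tcp_pos'],s['contact_force'],s['grip_width'])
E
```

```text
[-0.28 -0.23  2.18  0.02  0.75 -1.62]
2.3333 [ 0.17240111 -0.51273214  0.21538762]
4.4333 [ 0.53842045 -0.0465734   0.21467841] [-0.67150136  0.28635699  0.10570152] -2.621558322864297e-05
```

View pics/w1.png

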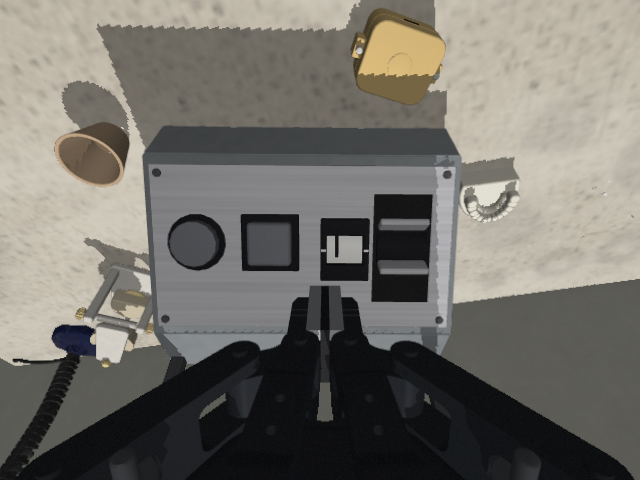

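The wrist view shows the whole panel. The screws are at about (157,172), (447,174), (442,320) and (165,319), the round key at (196,242), the square key at (270,242), and the window at (345,249). The cogs are at about (404,225) and (403,268).

```bash
python3 - <<'E'
import cv2
a=cv2.imread("pics/w1.png")[120:340,140:470]
cv2.imwrite("pics/w1a.png",cv2.resize(a[65:190,170:310],None,fx=4.5,fy=4.5,interpolation=cv2.INTER_CUBIC))
cv2.imwrite("pics/w1b.png",cv2.resize(a,None,fx=2.4,fy=2.4,interpolation=cv2.INTER_CUBIC))
E
python3 - <<'E'
from h import *; import h,pickle
d=pickle.load(open("w1.pkl","rb")); g=cv2.cvtColor(d['pixels'],cv2.COLOR_RGB2GRAY)
sc=[]
for (x,y) in [(157,172),(447,174),(442,320),(165,319)]:
    w=g[y-7:y+8,x-7:x+8].astype(float); m=np.clip(np.median(w)-25-w,0,None); m[m<15]=0
    Y,X=np.mgrid[y-7:y+8,x-7:x+8]; sc.append((np.sum(X*m)/m.sum(),np.sum(Y*m)/m.sum()))
print(np.round(sc,1))
def cast(uv,hh=0):
    o,v=ray(d,d['T'],uv); oo,r=frame(); N=r@n; P=W(0,0,hh)
    X=o+v*(N@(P-o))/(N@v); L=r.T@(X-oo)-[0,0,.1]; return np.array([L@u,L[1]]),X
for it in range(4):
    L=np.array([cast(p)[0] for p in sc]); c=L.mean(0)
    e=L[1]-L[0]; f=L[2]-L[3]; v=e+f   # ~ +y
    print(L.round(4).tolist(),c,np.degrees(h.YAW),h.O)
    # yaw correction: direction should be pure y; horizontal comp of s is s*cos35
    h.YAW+= -np.arctan2(v[0],v[1])*1/np.cos(TH)
    L=np.array([cast(p)[0] for p in sc]); c=L.mean(0)
    # only horizontal shift: move y and x
    h.O=h.O+frame()[1]@np.array([c[0]*np.cos(TH)+0*c[0],c[1],0])
for nme,p,hh in [('rnd',(196,242),.014),('sq',(270,242),.014),('win',(344.5,249),.01)]: print(nme,cast(p,hh))
E
```

```text
[[156.1 172.1]
 [446.8 174.3]
 [438.2 319.6]
 [164.9 318.4]]
[[-0.0622, -0.1175], [-0.0605, 0.1201], [0.0642, 0.1188], [0.0628, -0.1186]] [0.00108433 0.00069147] -14.0 [ 0.6115 -0.0847  0.    ]
[[-0.0622, -0.1189], [-0.062, 0.1191], [0.0631, 0.1187], [0.0629, -0.1191]] [ 4.51702661e-04 -2.97662187e-05] -14.459741263670855 [ 0.61258631 -0.08403095  0.        ]
[[-0.0624, -0.119], [-0.0624, 0.1192], [0.0628, 0.1188], [0.0627, -0.1191]] [ 1.88900260e-04 -1.22609429e-05] -14.520820468225525 [ 0.61294451 -0.08412373  0.        ]
[[-0.0625, -0.119], [-0.0626, 0.1192], [0.0627, 0.1189], [0.0626, -0.1191]] [ 7.89963432e-05 -5.11701549e-06] -14.528934867316762 [ 0.61309221 -0.08417062  0.        ]
rnd (array([-0.00723555, -0.08438221]), array([ 0.5784726 , -0.16237301,  0.10731799]))
sq (array([-0.00758386, -0.02509507]), array([ 0.59307079, -0.10491051,  0.1071182 ]))
win (array([-0.00143486,  0.03535978]), array([ 0.61533492, -0.04822854,  0.10736852]))
```

View pics/w1a.png

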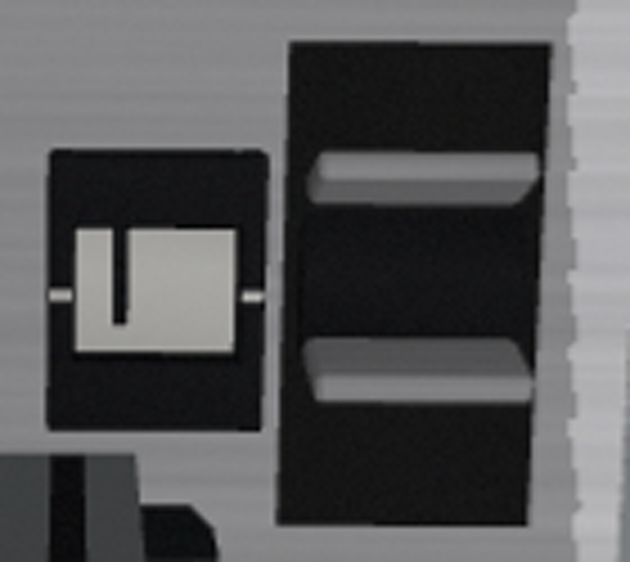

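View pics/w1b.png

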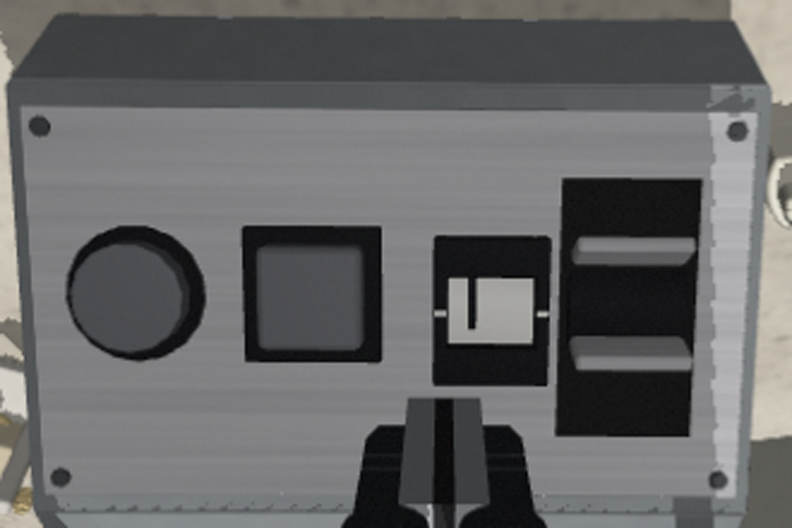

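```bash
sed -i 's/^YAW=.*/YAW=np.radians(-14.53); O=np.array([.6132,-.0842,0])/' h.py
cat >> h.py <<'E'
def cast(d,uv,hh=0):
    o,v=ray(d,d['T'],uv); oo,r=frame(); N=r@n; P=W(0,0,hh)
    X=o+v*(N@(P-o))/(N@v); L=r.T@(X-oo)-[0,0,.1]; return np.array([L@u,L[1]])
def cogang(d,uv,r=.054):
    "angle about axis (from normal toward upslope) of image point at radius r"
    hh=r-.034
    for _ in range(20):
        s,y=cast(d,uv,hh); a=np.arcsin(np.clip(s/r,-1,1)); hh=r*np.cos(a)-.034
    return a,y
E
python3 - <<'E'
from h import *; import pickle
d=pickle.load(open("w1.pkl","rb"))
for p in [(404.9,221.7),(404.4,271.2)]: a,y=cogang(d,p); print(np.degrees(a),y)
for p,hh in [((192.9,245),.014),((269.6,244.6),.014),((344.5,249.5),.01),((320.5,250.5),.01),((366,250.5),.01)]: print(cast(d,p,hh))
for r in (228,325,352): a,y=cogang(d,(120/4.5+310,185+r/4.5),.040); print(r,np.degrees(a),y)
# which normal-line
print(W(0,.082,.02))
E
```

```text
-27.315325504028017 0.0831362668205602
16.03142040693387 0.0834079187279062
[-0.00480713 -0.08697772]
[-0.00548641 -0.02545675]
[-0.0010502   0.03536469]
[-9.34069888e-05  1.56433434e-02]
[-0.00032417  0.05305955]
228 -16.91307760758576 0.02902372372768271
325 9.267903438546927 0.029193943262526844
352 17.281688010568057 0.029310034197700303
[ 0.6226681  -0.0019446   0.11638304]
```

```bash
cat > geo.py <<'E'
import numpy as np
r_=np.linspace(.040,.054,15); e=[]
for rr in r_:
    for t in (-.003,.003): e.append((rr,t))
e=np.array(e)
def cog(th): # points (s,h')
    c,s=np.cos(th),np.sin(th); return np.stack([e[:,0]*s+e[:,1]*c, e[:,0]*c-e[:,1]*s],1)
def inside(P,tip,a):
    # finger at tip (s,h'), axis direction outward (sin a, cos a); returns min over pts of signed t-clearance
    d=P-tip; ax=d@np.array([np.sin(a),np.cos(a)]); t=d@np.array([np.cos(a),-np.sin(a)])
    return ax,t
def tipp(b,r): return np.array([r*np.sin(b),r*np.cos(b)])
def lower_max(b,r,a,hw=.011):
    "largest lower-cog angle not touching finger (cog on downslope side)"
    for th in np.radians(np.arange(40,-80,-.1)):
        ax,t=inside(cog(th),tipp(b,r),a)
        if th<b and not np.any((ax>-.0002)&(t>-hw)): return th
def upclear(b,r,a,th,hw=.011):
    ax,t=inside(cog(th),tipp(b,r),a); m=ax>0
    return (t[m].min()-hw)*1e3 if m.any() else 99
def floor(b,r,a,hw=.011):
    T=tipp(b,r); C=[T+x*np.array([np.cos(a),-np.sin(a)]) for x in np.linspace(-hw,hw,21)]
    return min(np.linalg.norm(c) for c in C)*1e3, C
E
python3 - <<'E'
from geo import *
D=np.degrees
for r in (46,47.5,49):
 for b in range(36,-21,-8):
  a=np.radians(np.interp(b,[-10,36],[4,9])); B=np.radians(b); th=lower_max(B,r/1e3,a)
  fl,C=floor(B,r/1e3,a); T=tipp(B,r/1e3)
  print(r,b,"tilt%.1f"%D(a),'cog %.1f'%D(th),'off %.1f'%(b-D(th)),'upclear %.1f'%upclear(B,r/1e3,a,th+np.pi/4),'floor %.1f'%fl,'tip s %.1f h %.1f'%(T[0]*1e3,T[1]*1e3-34), 'edge s,h %.1f %.1f'%(C[-1][0]*1e3,C[-1][1]*1e3-34))
E
```

```text
46 36 tilt9.0 cog 16.3 off 19.7 upclear 99.0 floor 42.2 tip s 27.0 h 3.2 edge s,h 37.9 1.5
46 28 tilt8.1 cog 9.8 off 18.2 upclear 99.0 floor 43.5 tip s 21.6 h 6.6 edge s,h 32.5 5.1
46 20 tilt7.3 cog 2.3 off 17.7 upclear 99.0 floor 44.9 tip s 15.7 h 9.2 edge s,h 26.6 7.8
46 12 tilt6.4 cog -5.5 off 17.5 upclear 10.9 floor 45.8 tip s 9.6 h 11.0 edge s,h 20.5 9.8
46 4 tilt5.5 cog -12.8 off 16.8 upclear 10.0 floor 46.0 tip s 3.2 h 11.9 edge s,h 14.2 10.8
46 -4 tilt4.7 cog -20.3 off 16.3 upclear 9.6 floor 45.5 tip s -3.2 h 11.9 edge s,h 7.8 11.0
46 -12 tilt4.0 cog -27.7 off 15.7 upclear 9.1 floor 44.2 tip s -9.6 h 11.0 edge s,h 1.4 10.2
46 -20 tilt4.0 cog -34.5 off 14.5 upclear 9.5 floor 42.7 tip s -15.7 h 9.2 edge s,h -4.8 8.5
47.5 36 tilt9.0 cog 17.0 off 19.0 upclear 99.0 floor 43.6 tip s 27.9 h 4.4 edge s,h 38.8 2.7
47.5 28 tilt8.1 cog 10.4 off 17.6 upclear 99.0 floor 45.0 tip s 22.3 h 7.9 edge s,h 33.2 6.4
47.5 20 tilt7.3 cog 2.9 off 17.1 upclear 99.0 floor 46.3 tip s 16.2 h 10.6 edge s,h 27.2 9.2
47.5 12 tilt6.4 cog -4.8 off 16.8 upclear 99.0 floor 47.3 tip s 9.9 h 12.5 edge s,h 20.8 
[... 429 characters left out ...]
.0 floor 45.1 tip s 28.8 h 5.6 edge s,h 39.7 3.9
49 28 tilt8.1 cog 10.9 off 17.1 upclear 99.0 floor 46.4 tip s 23.0 h 9.3 edge s,h 33.9 7.7
49 20 tilt7.3 cog 3.4 off 16.6 upclear 99.0 floor 47.8 tip s 16.8 h 12.0 edge s,h 27.7 10.7
49 12 tilt6.4 cog -4.4 off 16.4 upclear 99.0 floor 48.8 tip s 10.2 h 13.9 edge s,h 21.1 12.7
49 4 tilt5.5 cog -11.8 off 15.8 upclear 12.7 floor 49.0 tip s 3.4 h 14.9 edge s,h 14.4 13.8
49 -4 tilt4.7 cog -19.4 off 15.4 upclear 11.8 floor 48.4 tip s -3.4 h 14.9 edge s,h 7.5 14.0
49 -12 tilt4.0 cog -26.8 off 14.8 upclear 11.4 floor 47.2 tip s -10.2 h 13.9 edge s,h 0.8 13.2
49 -20 tilt4.0 cog -33.7 off 13.7 upclear 11.7 floor 45.6 tip s -16.8 h 12.0 edge s,h -5.8 11.3
```

```bash
cat >> h.py <<'E'
A0=np.radians(4); YC=.083
def tipW(bdeg,r,back=0.,a=A0):
    b=np.radians(bdeg); s,hh=r*np.sin(b)+back*np.sin(a), r*np.cos(b)-.034+back*np.cos(a)
    return W(s,YC,hh)
def stroke(bend,b0=40,r0=.051,contact=15,slow=.04):
    from plant import arm,sensors,kin
    o=q(ori(A0))
    arm.move_ptp(tipW(b0,r0,.045),o)
    c=arm.servo_line(tipW(b0,r0),max_speed=.06,contact_N=8); print('entry contact',c,sensors.sense()['contact_force'].round(1) if hasattr(sensors.sense()['contact_force'],'round') else sensors.sense()['contact_force'])
    if c:
        return False
    bs=[b for b in (30,20,10,0,-8,-16) if bend<b-2 and b<b0]+[bend]
    for b in bs:
        if arm.servo_line(tipW(b,.0475),max_speed=slow,contact_N=contact):
            print('contact at',b,sensors.sense()['contact_force']); return False
    s=sensors.sense(); print(s['t'],'F',np.round(s['contact_force'],2)); return True
def retract(dist=.045):
    from plant import arm,sensors
    T=toolT(sensors.sense()); arm.servo_line(T[:3,3]-T[:3,2]*dist,max_speed=.1)
def view(name):
    from plant import arm
    import pickle
    arm.move_ptp(W(0.01,.03,.12),q(ori(np.radians(8)))); d,s=snap(name); pickle.dump(d,open(name+".pkl","wb"))
    cv2.imwrite(f"pics/{name}z.png",cv2.resize(d['pixels'][150:350,260:500,::-1],None,fx=3,fy=3,interpolation=cv2.INTER_CUBIC))
    print(name,s['t'])
    return d
E
python3 - <<'E'
from h import *; from geo import *
from plant import arm,kin,sensors
for b in(-6,-9,-12): print(b,np.degrees(lower_max(np.radians(b),.0475,A0)))
for b in(40,10,-12): print(np.round(kin.inverse_kinematics(tipW(b,.0475),q(ori(A0))),2))
print(stroke(-11)); retract(); view("w2")
E
```

```text
-6 -21.500000000000874
-9 -24.50000000000091
-12 -26.900000000000944
[-0.15  0.15  2.03 -0.13  0.42 -1.36]
[-0.14  0.11  2.09 -0.14  0.41 -1.35]
[-0.14  0.1   2.13 -0.16  0.39 -1.33]
entry contact False [ 1.1 -0.5  0.2]
7.95 F [0.44 0.11 0.65]
True
w2 8.975
```

View pics/w2z.png

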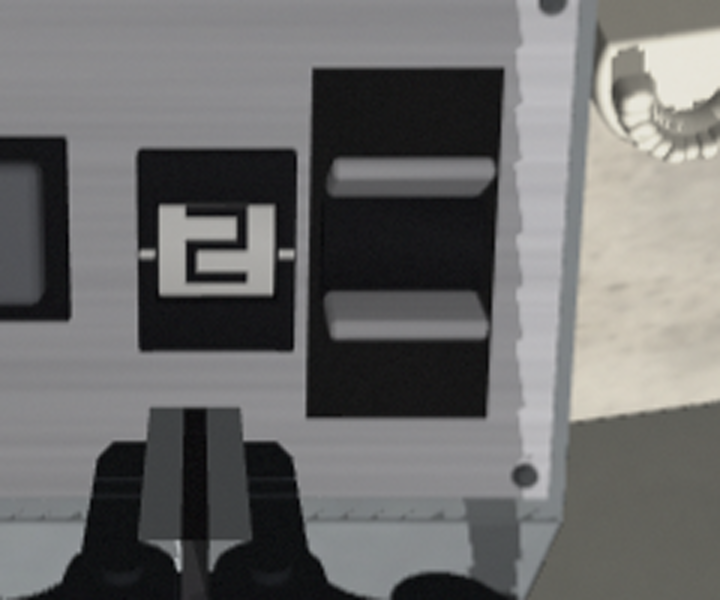

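The window now shows a 2 slightly past the middle. The cogs' bright tips are at zoom rows of about 169 and 329. I'll make two more strokes.

```bash
python3 - <<'E'
from h import *; import pickle
d=pickle.load(open("w2.pkl","rb"))
for p in [(412,169),(407,329)]: print(np.degrees(cogang(d,(p[0]/3+260,150+p[1]/3))[0]))
print(stroke(-11)); retract(); d=view("w3")
E
```

```text
-24.61275491550337
18.433523960022885
entry contact False [ 0.4  0.3 -0.4]
12.4 F [ 1.    0.26 -0.01]
True
w3 13.425
```

View pics/w3z.png

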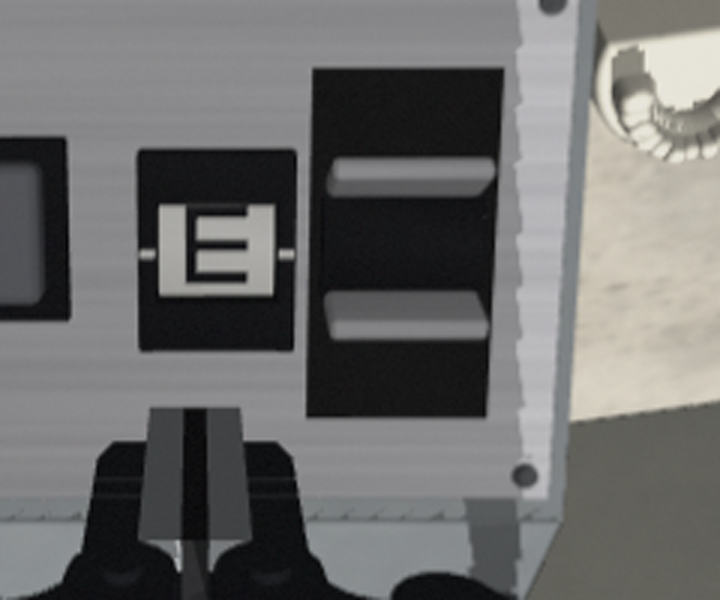

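The window shows a 3, with the same slight overshoot (middle bar at zoom row 244, marks at row 254).

```bash
python3 - <<'E'
from h import *; import pickle
d=pickle.load(open("w3.pkl","rb"))
f=lambda p:(p[0]/3+260,150+p[1]/3)
for r in(.036,.040): print(r,[round(float(np.degrees(cogang(d,f((220,row)),r)[0])),1) for row in (210,244,277)])
print('marks',cast(d,f((148,254.5)),.01),cast(d,f((286,254.5)),.01))
print(stroke(-8)); retract(); d=view("w4")
E
```

```text
0.036 [-16.8, -2.7, 11.5]
0.04 [-15.9, -3.5, 9.0]
marks [-0.00046611  0.01832941] [-0.0004302   0.05311002]
entry contact False [-0.9  0.7 -0.1]
16.6 F [0.91 0.   0.09]
True
w4 17.625
```

View pics/w4z.png

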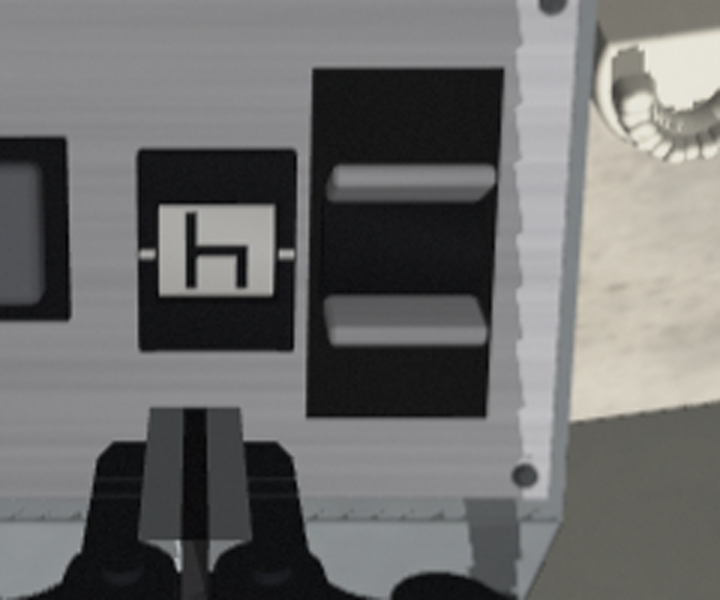

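The 4 is in the window: its stem spans zoom rows 212–288, centred at 250, and the opening spans 204–297. Next I'll quantify the offset.

```bash
python3 - <<'E'
from h import *; import pickle
f=lambda p:(p[0]/3+260,150+p[1]/3)
d=pickle.load(open("w4.pkl","rb"))
g=cv2.cvtColor(d['pixels'],cv2.COLOR_RGB2GRAY).astype(float)
def edges(c,r0,r1):
    col=g[r0:r1,c-1:c+2].mean(1); return col.astype(int)
c=int(412/3+260); print(c,edges(c,196,275).tolist())
for p in [(412,175),(407,334)]: print(np.degrees(cogang(d,f(p))[0]))
for r in(.036,.040): print(r,[round(float(np.degrees(cogang(d,f((220,row)),r)[0])),1) for row in (212,250,288)])
print(cast(d,f((148,254.5)),.01))
E
```

```text
397 [20, 21, 21, 22, 21, 22, 21, 21, 44, 93, 116, 128, 134, 137, 134, 121, 99, 89, 89, 86, 74, 42, 21, 20, 20, 21, 20, 21, 21, 22, 23, 22, 23, 23, 23, 23, 22, 22, 22, 23, 20, 20, 19, 20, 18, 18, 18, 18, 18, 19, 17, 18, 53, 83, 91, 90, 91, 91, 91, 92, 95, 94, 102, 121, 130, 130, 129, 124, 100, 52, 26, 22, 22, 23, 23, 20, 22, 21, 23]
-23.003309383540802
20.006035199118976
0.036 [-15.9, -0.2, 16.6]
0.04 [-15.2, -1.2, 13.5]
[-0.00044783  0.01834639]
```

The 4 is within about 1° of centre by cogs and drum, so I'll leave it there. Next, the square key.

```bash
cat >> h.py <<'E'
def press(y,s=-.005):
    from plant import arm,sensors
    o=q(ori(np.radians(1)))
    arm.move_ptp(W(s,y,.05),o)
    arm.servo_line(W(s,y,.022),max_speed=.08)
    c=arm.servo_line(W(s,y,.001),max_speed=.015,contact_N=14)
    arm.dwell(.3)
    x=sensors.sense(); oo,r=frame(); L=r.T@(np.array(x['tcp_pos'])-oo)-[0,0,.1]
    print('contact',c,'h',L@n,'F',np.round(x['contact_force'],1),'Fn',np.array(x['contact_force'])@(r@n),x['t'])
    arm.servo_line(W(s,y,.05),max_speed=.08)
    arm.dwell(.2); x=sensors.sense(); print(np.round(x['contact_force'],1),x['t'])
E
python3 - <<'E'
from h import *
press(-.0255); view("w5")
from plant import arm
E
```

```text
contact True h 0.008513981562098429 F [-5.6  0.6  7.1] Fn 9.004148371596761 19.85
[-0.   0.1  0.1] 20.725
w5 21.175
```

View pics/w5.png

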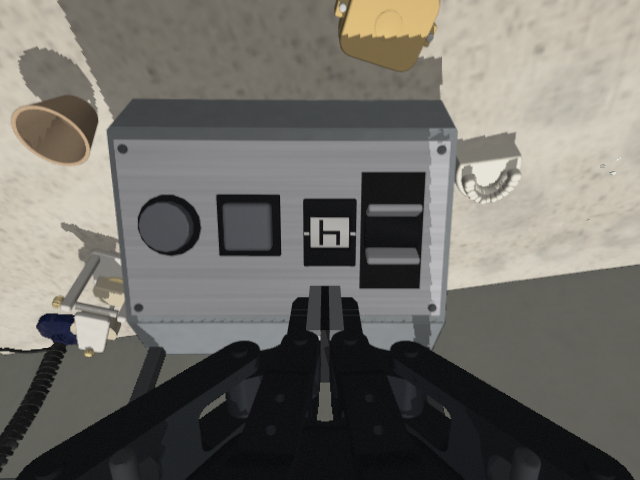

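After the press the square key is up and the 4 is still centred. The force held at 9 N, above the 5 N full-down spring force, so the key bottomed out. Next, the round key.

```bash
python3 - <<'E'
from h import *
press(-.0875); view("w6")
from plant import eyes
d=eyes.get_image("top"); cv2.imwrite("pics/top6.png",d['pixels'][:,:,::-1])
E
```

```text
contact True h 0.008507151624965117 F [-6.   0.6  6.3] Fn 8.620409671240985 23.5583
[ 0.3 -0.1  0.5] 24.4333
w6 25.0417
```

View pics/w6.png

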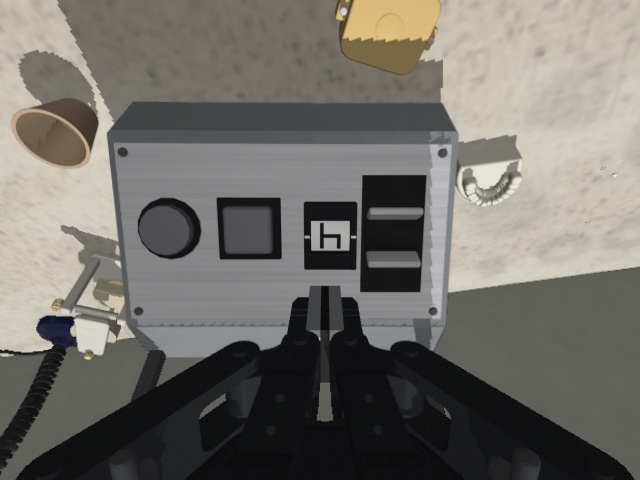

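View pics/w6z.png

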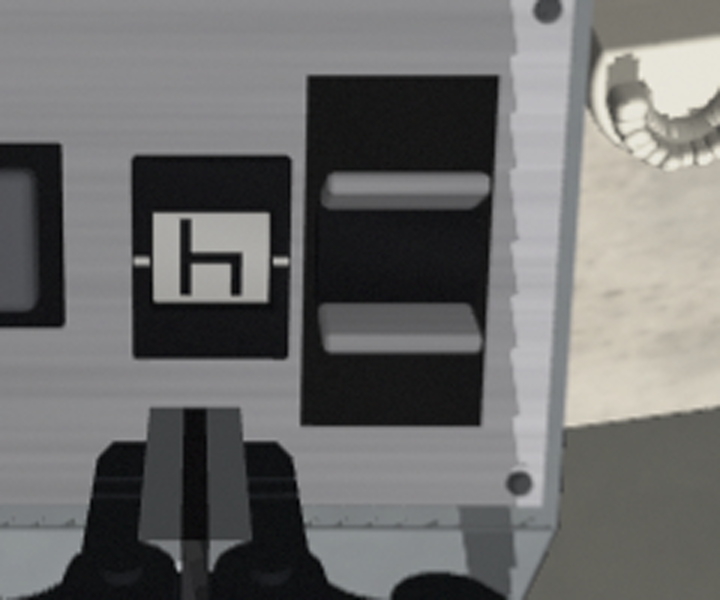

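The 4 is still centred at zoom row 258 against an opening of 212–303, both keys are up, and the bystanders are where they were. I'm handing the job in.

```bash
python3 -c "
from plant import ticket,sensors
print(sensors.sense()['contact_force']); ticket.job_done()"
```

```text
[ 0.01650458 -0.15285285  0.77363987]
the job is handed in; nothing more can be done
```

The timer is set to 4 minutes and the job was handed in at about 25 s; no verdict came back. With the shut fingertips I rolled the wheel from 1 to 4 in three strokes, then pressed the square key, then the round key.

- **Window:** the last wrist picture shows the 4 in the middle of the window. After the third stroke I measured it from the picture at roughly 0° to 1.5° short of exact centre. The cog and drum readings differed by about 1°, so I left it.
- **Keys:** both were pressed until they bottomed out. The tip stopped about 5.5 mm below the nominal up face, against 6 mm full travel. That 0.5 mm shortfall is within the calibration error. The force then held at about 9 N, above the 5 N spring force at full travel. Both keys look fully up in the last wrist picture.
- **Surroundings:** by eye, the cast, crucible and flask had not moved in the wrist pictures. The fingers were about 120 mm clear of the panel when I handed the job in, with under 1 N on the tool.

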